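Unload the paint bottles from the latched transit rack onto the mixing rollers

ROBOT

A 7-joint arm with a two-finger parallel gripper is mounted at the origin on the work surface. World frame = base frame: x ahead of the robot, y to its left, z up, the work surface at z = 0. Lengths are in m, angles in rad, forces in N, time in s.
With the tool pointing down it reaches from about 0.425 to 0.95 m from the base axis. Payload 4.7 kg.
Tool frame: the origin (TCP) lies between the finger pads; the fingertips stand 25 mm ahead of it and the grasp point (between the pads) lies 6 mm ahead of it; z points along the fingers, y is the line along which they close (so a half turn about z gives the same grasp; the last joint's range is limited). The gripper opens to 85 mm and grips with 20 to 120 N. Pads are 22 mm wide; open, the fingers measure 114 mm over their backs; the gripper's body (76 mm by 85 mm) begins 54 mm behind the grasp point. The pads swing forward as they close: fully open they stand 13 mm farther back than shut.
Start: joints at [-1.226, 0.469, -0.049, 1.532, 0.024, 1.141, -0.082], TCP at [0.246, 0.628, 0.256] pointing down, gripper open.
Joint ranges: [-2.59, 2.59], [-0.33, 1.99], [-1.39, 1.29], [0.1, 2.45], [-1.04, 4.18], [0.21, 1.99], [-2.66, 2.66]. Speed limits (rad/s): [2.57, 2.57, 3.14, 3.14, 3.14, 3.14, 3.14].

INTERFACE

Orientations are given as a 3x3 rotation matrix whose columns are the frame's x, y, z axes.
In Python, from rig import * gives the robot as it stands. Calls block until the motion is done:
- movep(position, orientation): joint-space move of the TCP to a pose.
- move_l(position, attitude=None, feed=0.15, until_force=None): straight line of the TCP; attitude=None keeps the orientation; feed is the mean speed in m/s. With until_force (N) it stops when the force on the tool has changed by that much, and returns True; else False.
- move_joints(angles): joint-space move.
- command_gripper(opening, newtons=None): finger opening in m; newtons is the grip in N (None keeps the last); returns when the fingers have stopped.
- sleep(seconds).
- inverse_kinematics(position, orientation): joint angles nearest the present ones, or None.
- sense(): the state.
- camera(name): name is "scene" or "top"; returns (picture, depth): 400x640x3 uint8, red, green, blue; 400x640 float32, m along the optical axis (not along the pixel's ray), 0 where there is no reading.
- camera_params(name): a dict with "K" (3x3 intrinsics, pixels), "dist" ([k1, k2, p1, p2, k3] as OpenCV has them; the pictures are not rectified), "position" and "rotation" of the camera in the world. Camera axes: x right, y down, z forward; pixel columns grow to the right and rows downward; lengths in m; the calibration is good to about 2 mm. A picture is of the moment at which its call begins. camera_params takes no time and is no camera call.
A pose or a line that the arm cannot do raises Unreachable and nothing moves.
- finish_job(): hands the job in; it is judged then, once.
The state is a dict: "time_s": time; "joint_pos": joint angles; "qd": joint speeds; "joint_efforts": joint torques, N m; "position": TCP position; "tcp_rot": TCP orientation; "wrist_force": force on the tool from outside, world axes, zero at the start; "ft_torque": the same for the moment, N m; "finger_gap": finger opening in m; "gripper_force": force on a finger pad.
Only numpy, scipy, OpenCV 4.12 (cv2) and the standard library are available. Lean on these libraries where they do the work, as an engineer would, in place of code of your own. Each camera call takes 0.05 s, during which the arm holds its last target. There are 200 camera calls.

TASK

The paint bottles are locked in the transit rack by its sprung keeper: slide the wooden wedge into the latch so that it holds the keeper open by itself, then move every bottle from the rack to the roller bed, laying each one gently in a groove along the rollers, without dropping it or setting it spinning. When all bottles lie still on the rollers, pull the wedge out so that the keeper springs shut, and put the wedge back on its cork mat, standing on its flat underside with the handle up. Leave the spray can, the tape roll and the filter where they are.

Things in the scene. Friction and masses are not known exactly. Their poses are not given: they have to be found in the camera images.
- rack: fixed transit rack on the robot's left or right: 6 mm plywood deck. Origin on the table under the middle of its row of four slots; x about away from the robot, y along the row. Slots at y = -87, -29, 29, 87 mm; in each a bottle lies along x on two thin rods, axis 33 mm high, cap to +x. Strips across the bottles' ends, 40 mm high, stop them sliding out. The deck goes on behind them (x = 62 to 135, y = +-118 mm).
- keeper (a joint): the rack's sprung steel keeper, sliding along the rack's x; m, 0 = shut, 0.024 = its stop. Shut, its front bar (along the row, 53 to 60 mm above the table) covers the last 12 mm of the caps so the bottles cannot be lifted; above 0.014 they are free. A spring shuts it when nothing holds it (about 3 N shut, 5 N at 0.019).
- keeper_plate (a point): middle of the keeper's rear plate, on its face towards the fence, 22 mm above the table; moves with the keeper, axes as the rack's. Plate: y = +-40 mm, 10 to 34 mm above the table. At y = 0 a web and strap 22 mm wide, up to 60 mm high, join it over the fence to the front bar.
- latch_mouth (a point): point on the deck (6 mm high) at the +y end of the far (+x) face of a fixed steel fence, 80 mm long, 34 mm high; axes as the rack's. The latch gap between fence and keeper plate, 11 mm when shut, runs from here to -y. The wedge slides in here on the deck, tip towards -y, flat side along the fence, until its thick part is between fence and plate (keeper then at 0.019).
- wedge_grip (a point): wooden wedge, loose, 140 g, 28 mm high, on its flat underside, with a 24 mm square handle up to 85 mm. Point in the handle's axis, 68 mm above the underside. z up; tip to -y (85 mm off; blunt end 20 mm off); flat side to -x (15 mm off). 30 mm thick (x) for y = -20 to 20 mm, then the +x side tapers to 5 mm at the tip. Starts on the cork mat.
- mat: flat cork mat, fixed, 160 (x) x 130 (y) x 4 mm; origin under its middle, on the table. The wedge's place.
- bed_mid (a point): middle of the fixed roller bed, 60 mm above the table = axis height of a bottle lying in a groove. Eight free rubber rollers along x, 18 mm thick, 30 mm apart, tops 49 mm high; seven grooves at y = 0, +-30, +-60, +-90 mm. End plates at x = +-70 mm, 52 mm high. Bottles in next grooves almost touch; with a groove free between them 28 mm remain.
- bottle1_mid (a point): paint refill bottle (in slot 1 of the rack, counted from its -y end, at the start; absent in some starts), 140 g, lying: aluminium cylinder of 32 mm diameter with a black cap of 29 mm, 110 mm long in all. This point is on its axis at half length; x along the axis to the cap (at the end of the last 30 mm), y and z turn as it rolls.
- bottle2_mid (a point): paint refill bottle (in slot 2 of the rack, counted from its -y end, at the start; absent in some starts), 140 g, lying: aluminium cylinder of 32 mm diameter with a black cap of 29 mm, 110 mm long in all. This point is on its axis at half length; x along the axis to the cap (at the end of the last 30 mm), y and z turn as it rolls.
- bottle3_mid (a point): paint refill bottle (in slot 3 of the rack, counted from its -y end, at the start; absent in some starts), 140 g, lying: aluminium cylinder of 32 mm diameter with a black cap of 29 mm, 110 mm long in all. This point is on its axis at half length; x along the axis to the cap (at the end of the last 30 mm), y and z turn as it rolls.
- bottle4_mid (a point): paint refill bottle (in slot 4 of the rack, counted from its -y end, at the start; absent in some starts), 140 g, lying: aluminium cylinder of 32 mm diameter with a black cap of 29 mm, 110 mm long in all. This point is on its axis at half length; x along the axis to the cap (at the end of the last 30 mm), y and z turn as it rolls.
- spraycan_mid (a point): bystander: small spray can, 52 mm diameter, 130 mm high, standing; point 20 mm above its foot
- tape: bystander: roll of masking tape lying flat, 90 mm diameter, 24 mm high; origin under its centre
- filter_mid (a point): bystander: respirator filter, grey disc of 86 mm diameter, 36 mm high; point 20 mm above the table
Not all that is in view belongs to the job. What is shaped like the part that bears bottle1_mid but purple or red is not meant. Leave any pink look-alike of the part that bears bottle4_mid alone.

How it is judged:
On the way, in this order (a step that is already met when the one before it is completed fails the run):
1. the wedge, let go, holds the keeper open (over 16 mm) in the latch (value of joint keeper above 0.016 m and x of wedge_grip in the frame of rack between 0.095 and 0.115 m and y of wedge_grip in the frame of rack between -0.07 and 0.07 m and z of wedge_grip in the frame of rack below 0.082 m and contact force between wedge and the arm below 0.05 N and contact force between each of wedge, keeper and the fingers below 0.05 N), for 0.3 s.
2. all the bottles lie still in grooves of the roller bed (z of bottle1_mid in the frame of bed_mid between -0.005 and 0.005 m and x of bottle1_mid in the frame of bed_mid between -0.017 and 0.017 m and y of bottle1_mid in the frame of bed_mid between -0.1 and 0.1 m and angle between the x axis of each of bottle1_mid, bottle2_mid, bottle3_mid, bottle4_mid and the x axis of bed_mid, either way round below 0.12 rad and linear speed of each of bottle1, bottle2, bottle3, bottle4 below 0.02 m/s and angular speed of each of bottle1, bottle2, bottle3, bottle4 below 0.3 rad/s and contact force between each of bottle1, bottle2, bottle3, bottle4 and the fingers below 0.05 N and z of bottle2_mid in the frame of bed_mid between -0.005 and 0.005 m and x of bottle2_mid in the frame of bed_mid between -0.017 and 0.017 m and y of bottle2_mid in the frame of bed_mid between -0.1 and 0.1 m and z of bottle3_mid in the frame of bed_mid between -0.005 and 0.005 m and x of bottle3_mid in the frame of bed_mid between -0.017 and 0.017 m and y of bottle3_mid in the frame of bed_mid between -0.1 and 0.1 m and z of bottle4_mid in the frame of bed_mid between -0.005 and 0.005 m and x of bottle4_mid in the frame of bed_mid between -0.017 and 0.017 m and y of bottle4_mid in the frame of bed_mid between -0.1 and 0.1 m), for 0.3 s.
At the end, for the whole second after the job is handed in: every bottle lies still, released, in a groove (5 mm in height, 17 mm lengthwise of the bed's middle, 0.12 rad along the rollers); the keeper is shut (under 2 mm); the wedge stands still on the mat on its flat underside (handle over the mat, 3 mm in height, 0.12 rad upright) (all of step 2 and x of wedge_grip in the frame of mat between -0.08 and 0.08 m and y of wedge_grip in the frame of mat between -0.065 and 0.065 m and z of wedge_grip in the frame of mat between 0.069 and 0.075 m and angle between wedge_grip's own z axis and vertical below 0.12 rad and linear speed of wedge below 0.02 m/s and value of joint keeper below 0.002 m); the robot touches nothing.
It fails at once if a bottle is dropped or thrown onto the rollers (moves faster than 0.6 m/s within 20 mm of lying on them) ((z of bottle1_mid in the frame of bed_mid between -0.03 and 0.02 m and x of bottle1_mid in the frame of bed_mid between -0.04 and 0.04 m and y of bottle1_mid in the frame of bed_mid between -0.11 and 0.11 m and linear speed of bottle1 above 0.6 m/s) or (z of bottle2_mid in the frame of bed_mid between -0.03 and 0.02 m and x of bottle2_mid in the frame of bed_mid between -0.04 and 0.04 m and y of bottle2_mid in the frame of bed_mid between -0.11 and 0.11 m and linear speed of bottle2 above 0.6 m/s) or (z of bottle3_mid in the frame of bed_mid between -0.03 and 0.02 m and x of bottle3_mid in the frame of bed_mid between -0.04 and 0.04 m and y of bottle3_mid in the frame of bed_mid between -0.11 and 0.11 m and linear speed of bottle3 above 0.6 m/s) or (z of bottle4_mid in the frame of bed_mid between -0.03 and 0.02 m and x of bottle4_mid in the frame of bed_mid between -0.04 and 0.04 m and y of bottle4_mid in the frame of bed_mid between -0.11 and 0.11 m and linear speed of bottle4 above 0.6 m/s)).
It fails at once if a bottle lying on the rollers is set spinning (faster than 6 rad/s) ((z of bottle1_mid in the frame of bed_mid between -0.03 and 0.004 m and x of bottle1_mid in the frame of bed_mid between -0.04 and 0.04 m and y of bottle1_mid in the frame of bed_mid between -0.11 and 0.11 m and angular speed of bottle1 above 6 rad/s) or (z of bottle2_mid in the frame of bed_mid between -0.03 and 0.004 m and x of bottle2_mid in the frame of bed_mid between -0.04 and 0.04 m and y of bottle2_mid in the frame of bed_mid between -0.11 and 0.11 m and angular speed of bottle2 above 6 rad/s) or (z of bottle3_mid in the frame of bed_mid between -0.03 and 0.004 m and x of bottle3_mid in the frame of bed_mid between -0.04 and 0.04 m and y of bottle3_mid in the frame of bed_mid between -0.11 and 0.11 m and angular speed of bottle3 above 6 rad/s) or (z of bottle4_mid in the frame of bed_mid between -0.03 and 0.004 m and x of bottle4_mid in the frame of bed_mid between -0.04 and 0.04 m and y of bottle4_mid in the frame of bed_mid between -0.11 and 0.11 m and angular speed of bottle4 above 6 rad/s)).
It fails at once if the spray can, the tape roll or the filter is shifted by more than 30 mm (distance of any of spraycan_mid, tape, filter_mid from where it was at the start of the episode above 0.03 m).
Of bottle1, bottle2, bottle3, bottle4 only 3 to 4 are there at a start; the rules pass over those that are not, and their reading is None.
At some moment in a run one of wedge may be knocked a few centimetres aside while the robot is not near it.
It also fails if it takes over 210 s, if anything falls off the work surface, if the arm or the gripper's body presses on something with over 40 N, if the wrist force passes 120 N, or if a joint passes its speed limit or range.

## Working session

There is one attempt and no reset: what is moved stays moved. The work goes in short steps, each a Python script; the robot and the scene stay as the last script left them, time stands still between calls to the robot, and variables do not carry over. Pictures are saved under pics/ and viewed, at most 14 in all, crops included, and the job is handed in when it is done.

```bash
ls; mkdir -p pics; cat > h.py <<'E'
from rig import *
import numpy as np, cv2
def P(n):
    c=camera_params(n); return np.array(c["K"],float),np.array(c["dist"],float),np.array(c["position"],float),np.array(c["rotation"],float)
def ray(n,uv):
    K,d,p,R=P(n); q=cv2.undistortPoints(np.array(uv,float).reshape(-1,1,2),K,d)[:,0]
    return p,np.c_[q,np.ones(len(q))]@R.T
def onz(n,uv,z):
    p,v=ray(n,uv); return p+v*((z-p[2])/v[:,2])[:,None]
def proj(n,X):
    K,d,p,R=P(n); return cv2.projectPoints((np.array(X,float).reshape(-1,3)-p)@R,np.zeros(3),np.zeros(3),K,d)[0][:,0]
def cloud(n,dep):
    K,d,p,R=P(n); v,u=np.mgrid[:400,:640]
    _,r=ray(n,np.stack([u.ravel(),v.ravel()],1)); X=p+r*dep.ravel()[:,None]
    return X.reshape(400,640,3)
def save(f,im): cv2.imwrite(f,im[...,::-1])
E
python3 - <<'E'
from h import *
for n in("top","scene"):
    im,d=camera(n); save(f"pics/{n}0.png",im); np.savez(f"{n}0.npz",im=im,d=d); print(n,camera_params(n))
s=sense();print(s["position"],s["finger_gap"],s["time_s"],s["wrist_force"])
E
```

```text
pics
top {'K': array([[505.23476145,   0.        , 308.35057047],
       [  0.        , 505.23476145, 201.02698653],
       [  0.        ,   0.        ,   1.        ]]), 'dist': array([-0.05824969,  0.        ,  0.        ,  0.        ,  0.        ]), 'position': array([0.35347873, 0.07257364, 1.61175015]), 'rotation': array([[-0.02822909, -0.99087429,  0.13180004],
       [-0.99959039,  0.02736119, -0.00839173],
       [ 0.00470895, -0.13198295, -0.9912408 ]])}
scene {'K': array([[418.61775591,   0.        , 321.13474874],
       [  0.        , 418.61775591, 201.58163837],
       [  0.        ,   0.        ,   1.        ]]), 'dist': array([-0.01887266,  0.        ,  0.        ,  0.        ,  0.        ]), 'position': array([1.15062079, 0.32066677, 0.7510502 ]), 'rotation': array([[-0.35516542,  0.68321673, -0.63802228],
       [ 0.93470032,  0.24941126, -0.25323769],
       [-0.01388628, -0.6863009 , -0.72718515]])}
[0.24630355 0.62796584 0.25536552] 0.0853709502220738 0.1 [-0.14063445 -0.63334187 -0.07789868]
```

View pics/top0.png

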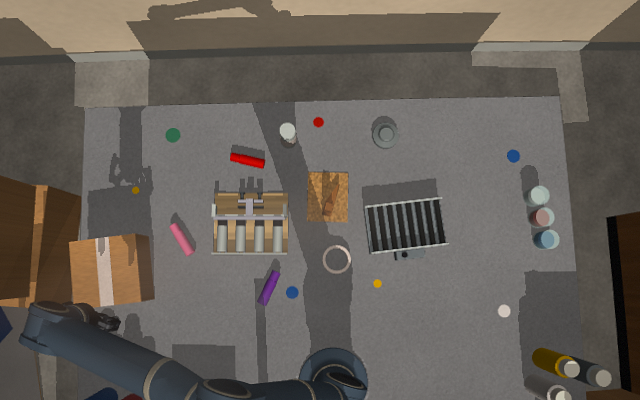

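View pics/scene0.png

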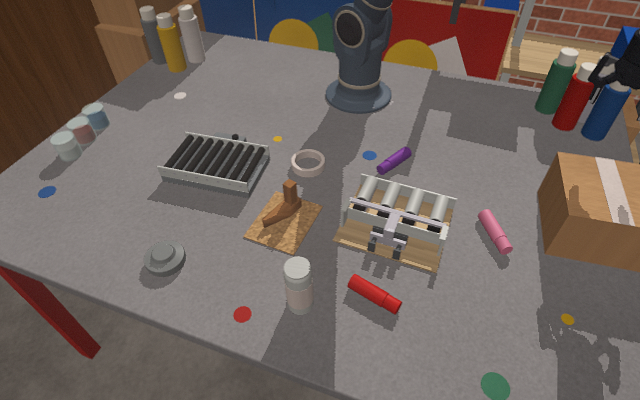

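The top view shows the rack around (250,222) with four bottles, the mat and wedge at (328,196) and the roller bed at (405,225). The tape is at (336,259), the spray can at (288,131) and the filter at (385,132).

```bash
python3 - <<'E'
from h import *
t=np.load("top0.npz");s=np.load("scene0.npz")
a=cv2.resize(t["im"][160:262,205:455],(800,326),interpolation=cv2.INTER_CUBIC)
b=cv2.resize(s["im"][140:265,150:460],(680,274),interpolation=cv2.INTER_CUBIC)
o=np.zeros((600,800,3),np.uint8);o[:326]=a;o[326:,:680]=b;save("pics/crop0.png",o)
X=cloud("top",t["d"])
for nm,(u,v) in dict(table=(150,320),bottle=(240,240),deck=(225,205),mat=(315,180),roller=(405,225),wedge=(328,188),handle=(326,207)).items(): print(nm,X[v,u].round(4))
E
```

```text
table [ 0.2041  0.5679 -0.0024]
bottle [0.4457 0.2741 0.0478]
deck [0.5619 0.3269 0.003 ]
mat [0.6355 0.0355 0.0017]
roller [ 0.48   -0.2448  0.0205]
wedge [ 0.6079 -0.0055  0.0037]
handle [0.5371 0.0063 0.0816]
```

View pics/crop0.png

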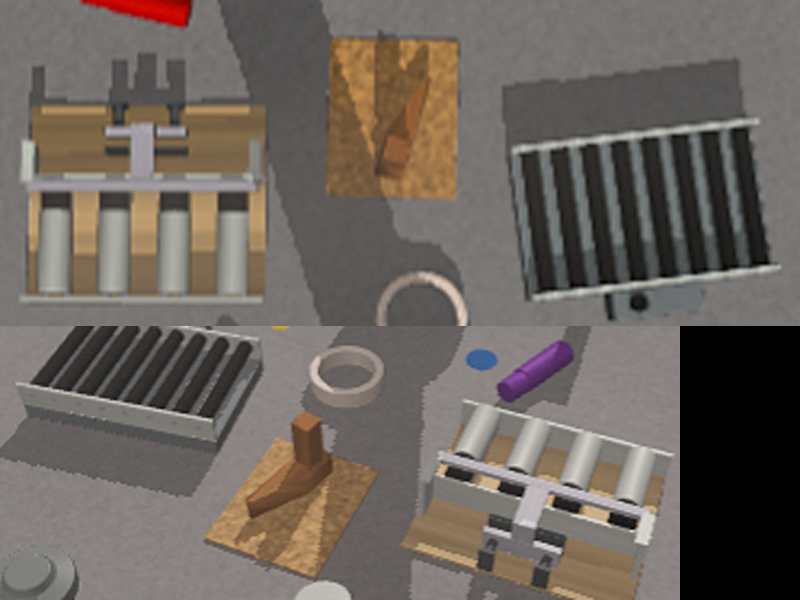

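The crop shows the deck's rear corners at crop (33,105) and (267,105), the shut keeper plate at crop y≈131, and the fence at crop y≈150. The wedge handle is at crop (397,150) with its tip at (427,85), and the bed plate corners are at (515,150), (757,122), (535,298) and (778,268). Next I'll measure these from depth in both views.

```bash
cat > meas.py <<'E'
from h import *
def rackbed(n,im,d,dz):
    X=cloud(n,d); X[...,2]+=dz; ok=d>0
    def reg(lo,hi,z0,z1): 
        return ok&(X[...,0]>lo[0])&(X[...,0]<hi[0])&(X[...,1]>lo[1])&(X[...,1]<hi[1])&(X[...,2]>z0)&(X[...,2]<z1)
    return X,reg
def rect(pts): return cv2.minAreaRect((pts[:,:2]*1000).astype(np.float32))
E
python3 - <<'E'
from meas import *
for n in("top","scene"):
    z=np.load(n+"0.npz");im,d=z["im"],z["d"]
    X=cloud(n,d); g=(d>0)&(abs(X[...,2])<.012)&(X[...,0]>.3)&(X[...,0]<.75)&(X[...,1]>-.4)&(X[...,1]<.4)
    zt=np.median(X[g][:,2]); print(n,"table z",zt)
    X,reg=rackbed(n,im,d,-zt)
    hsv=cv2.cvtColor(im,cv2.COLOR_RGB2HSV); S=hsv[...,1].astype(int);V=hsv[...,2].astype(int)
    m=reg((.38,.12),(.56,.40),.038,.0525)&(V>110)&(S<60)
    nl,lab,st,c=cv2.connectedComponentsWithStats(m.astype(np.uint8),connectivity=4)
    for i in range(1,nl):
        if st[i,4]>40:
            p=X[lab==i]; print(" bot",st[i,4],[np.round(q,1) for q in rect(p)],p[:,2].max().round(4))
    m=reg((.38,.08),(.62,.42),.0545,.068); print(" bar",m.sum(),[np.round(q,1) for q in rect(X[m])], X[m].mean(0).round(4))
    m=reg((.36,-.4),(.65,-.1),.046,.06)&(V>100)
    nl,lab,st,c=cv2.connectedComponentsWithStats(m.astype(np.uint8))
    for i in range(1,nl):
        if st[i,4]>30:
            p=X[lab==i]; print(" plate",st[i,4],[np.round(q,1) for q in rect(p)])
    m=reg((.45,-.1),(.7,.1),.078,.1); print(" handle",m.sum(),[np.round(q,1) for q in rect(X[m])],X[m].mean(0).round(4))
    m=reg((.45,-.1),(.7,.1),.02,.04)&(S>60); print(" wedge",m.sum(),[np.round(q,1) for q in rect(X[m])])
    m=reg((.45,-.1),(.7,.1),-.01,.009)&(S>90)
    p=X[m]; print(" mat",m.sum(),[np.round(q,1) for q in rect(p)])
    m=reg((.5,.1),(.65,.40),-.01,.011)&(S>70)
    p=X[m]; print(" deck",m.sum(),[np.round(q,1) for q in rect(p)])
E
```

```text
top table z -0.0003206792929276725
 bot 209 [array([455. , 333.1]), array([28.6, 77.2]), np.float64(88.4)] 0.0524
 bot 201 [array([452.1, 273.8]), array([28.1, 74.8]), np.float64(89.2)] 0.0525
 bot 211 [array([450.8, 217.3]), array([28.9, 75.2]), np.float64(89.1)] 0.0524
 bot 218 [array([444.7, 162.9]), array([43.5, 84. ]), np.float64(88.5)] 0.0524
 bar 460 [array([493.3, 246.3]), array([231.4, 157. ]), np.float64(87.1)] [0.5225 0.2418 0.0599]
 plate 100 [array([ 551.3, -260.1]), array([  5.4, 194.3]), np.float64(5.4)]
 plate 80 [array([ 400. , -195.2]), array([131. ,  21.5]), np.float64(88.3)]
 handle 63 [array([536.5,  -1.2]), array([23.8, 24. ]), np.float64(73.1)] [ 0.5366 -0.0015  0.088 ]
 wedge 158 [array([567.1, -10.5]), array([ 29.8, 104. ]), np.float64(72.9)]
 mat 1619 [array([581.8,  -2. ]), array([128.8, 161.1]), np.float64(87.7)]
 deck 1214 [array([549.6, 244.9]), array([234.4, 102.3]), np.float64(88.6)]
scene table z -0.00019276204982349165
 bot 310 [array([444.4, 156.3]), array([88.5, 44.4]), np.float64(2.2)] 0.0519
 bot 314 [array([447.1, 220.4]), array([34.4, 89.7]), np.float64(84.1)] 0.0525
 bot 706 [array([449.9, 297. ]), array([103.8,  93.8]), np.float64(88.7)] 0.0522
 bot 52 [array([528.5, 319.2]), array([58.2,  7.3]), np.float64(86.2)] 0.0428
 bar 884 [array([541.4, 245.4]), array([229.6,  68.2]), np.float64(88.4)] [0.529  0.2499 0.0598]
 plate 221 [array([ 400.3, -248.7]), array([ 23.3, 244.8]), np.float64(5.1)]
 plate 268 [array([ 550.8, -235.8]), array([ 13.4, 242.6]), np.float64(5.3)]
 handle 119 [array([540.1,   1.2]), array([24.4, 25.4]), np.float64(74.3)] [0.5422 0.0028 0.0863]
 wedge 375 [array([569.9,  -8.8]), array([ 31.1, 106.5]), np.float64(71.1)]
 mat 2261 [array([560.3,   0.7]), array([131.3, 204.9]), np.float64(86.0)]
 deck 2042 [array([564.8, 245.2]), array([234.7,  75. ]), np.float64(88.3)]
```

```bash
python3 - <<'E'
from meas import *
O=np.array([.467,.2465]);th=-.026;R=np.array([[np.cos(th),-np.sin(th)],[np.sin(th),np.cos(th)]])
B=np.array([.4755,-.2425]);tb=.091;Rb=np.array([[np.cos(tb),-np.sin(tb)],[np.sin(tb),np.cos(tb)]])
for n in("top","scene"):
    z=np.load(n+"0.npz");im,d=z["im"],z["d"];X=cloud(n,d)
    L=(X[...,:2]-O)@R; Z=X[...,2]
    def st(m,t): 
        if m.sum(): print(n,t,m.sum(),"x",np.percentile(L[m][:,0],[2,50,98]).round(4),"y",np.percentile(L[m][:,1],[2,98]).round(4),"z",Z[m].max().round(4))
    a=(abs(L[...,1])>14)&(abs(L[...,1])<38)
    for lo in np.arange(.06,.14,.004):
        m=a&(L[...,0]>=lo)&(L[...,0]<lo+.004)&(d>0)
        if m.sum(): print("   %.3f n%d z %s rgb %s"%(lo,m.sum(),np.percentile(Z[m],[10,50,90]).round(3),np.median(im[m],0).astype(int)))
    m=(abs(L[...,1])<.1)&(L[...,0]>.03)&(L[...,0]<.08)&(Z>.055)&(abs(L[...,1])>.02); st(m,"bar")
    m=(abs(L[...,0])<.03)&(Z>.046)&(Z<.056)
    for s in(-.087,-.029,.029,.087):
        mm=m&(abs(L[...,1]-s)<.025); st(mm,"slot %g"%s)
    Lb=(X[...,:2]-B)@Rb; m=(abs(Lb[...,0])<.05)&(abs(Lb[...,1])<.13)&(Z>.0455)&(Z<.053)
    h=np.histogram(Lb[m][:,1]*1000,np.arange(-130,131,5))[0]; 
    y=Lb[m][:,1]; ph=np.angle(np.exp(2j*np.pi*(y-.015)/.03).mean())/2/np.pi*.03; print(n,"roller phase",ph,"range",np.percentile(y,[1,99]).round(4))
    m=(abs(Lb[...,1])<.15)&(abs(Lb[...,0])<.1)&(abs(Lb[...,0])>.06)&(Z>.048)&(Z<.056)
    print(n,"plates y",np.percentile(Lb[m][:,1],[1,99]).round(4),"x",np.percentile(Lb[m][:,0],[1,99]).round(4))
    save(f"pics/_{n}.png",im)
E
```

```text
top bar 154 x [0.0387 0.045  0.0512] y [-0.0998  0.0951] z 0.0685
top slot -0.087 82 x [-0.0284 -0.0007  0.0253] y [-0.0997 -0.078 ] z 0.0558
top slot -0.029 77 x [-0.0283 -0.0005  0.0244] y [-0.041 -0.019] z 0.0545
top slot 0.029 80 x [-0.0282  0.0024  0.0277] y [0.0152 0.0401] z 0.0558
top slot 0.087 90 x [-0.0282 -0.0007  0.0277] y [0.0766 0.0964] z 0.0549
top roller phase -0.0011736446067853795 range [-0.1103  0.1093]
top plates y [-0.1192  0.1126] x [-0.0972  0.0762]
scene bar 373 x [0.0414 0.0494 0.0549] y [-0.0958  0.0966] z 0.0624
scene slot -0.087 119 x [-0.0286 -0.0005  0.0277] y [-0.0937 -0.0763] z 0.0517
scene slot -0.029 132 x [-0.0274 -0.0003  0.0277] y [-0.0357 -0.0176] z 0.0523
scene slot 0.029 135 x [-0.0287  0.0003  0.0264] y [0.0215 0.0402] z 0.0505
scene slot 0.087 145 x [-0.0291 -0.0002  0.0281] y [0.0772 0.0956] z 0.052
scene roller phase 0.0013896044336948574 range [-0.1096  0.1118]
scene plates y [-0.1198  0.1207] x [-0.0909  0.0799]
```

```bash
python3 - <<'E'
from meas import *
O=np.array([.467,.2465]);th=-.026;R=np.array([[np.cos(th),-np.sin(th)],[np.sin(th),np.cos(th)]])
for n in("top","scene"):
    z=np.load(n+"0.npz");im,d=z["im"],z["d"];X=cloud(n,d)
    L=(X[...,:2]-O)@R; Z=X[...,2]
    a=(abs(L[...,1])>.014)&(abs(L[...,1])<.038)
    for lo in np.arange(.072,.14,.003):
        m=a&(L[...,0]>=lo)&(L[...,0]<lo+.003)&(d>0)
        if m.sum(): print(n,"%.3f n%d z %s rgb %s"%(lo,m.sum(),np.percentile(Z[m],[10,50,90]).round(3),np.median(im[m],0).astype(int)))
    m=(abs(L[...,1])<.06)&(L[...,0]>.08)&(L[...,0]<.13)&(Z>.029)&(Z<.04)&(im.min(-1)>120);print(L[m].min(0),L[m].max(0),np.percentile(L[m],[5,50,95],axis=0).round(4).tolist())
E
```

```text
top 0.072 n15 z [0.001 0.008 0.01 ] rgb [122 101  73]
top 0.075 n15 z [0.002 0.004 0.01 ] rgb [122 101  73]
top 0.078 n28 z [0.002 0.017 0.028] rgb [93 79 61]
top 0.081 n15 z [0.027 0.033 0.037] rgb [54 53 54]
top 0.084 n15 z [0.029 0.033 0.039] rgb [75 74 71]
top 0.090 n12 z [0.002 0.005 0.009] rgb [112  97  76]
top 0.093 n14 z [0.003 0.007 0.01 ] rgb [131 106  73]
top 0.096 n30 z [0.013 0.021 0.035] rgb [115  99  73]
top 0.099 n12 z [0.028 0.033 0.039] rgb [167 162 170]
top 0.102 n17 z [0.027 0.034 0.037] rgb [159 153 159]
top 0.105 n3 z [0.03 0.03 0.03] rgb [157 151 154]
top 0.108 n10 z [0.012 0.021 0.03 ] rgb [ 99  97 101]
top 0.111 n10 z [0.002 0.021 0.027] rgb [57 53 53]
top 0.114 n15 z [0.005 0.009 0.029] rgb [98 81 64]
top 0.117 n15 z [0.002 0.007 0.031] rgb [106  88  70]
top 0.120 n15 z [-0.     0.012  0.024] rgb [105  87  69]
top 0.123 n15 z [0.003 0.011 0.029] rgb [104  86  69]
top 0.126 n19 z [0.004 0.026 0.034] rgb [66 68 58]
top 0.129 n13 z [0.017 0.033 0.04 ] rgb [67 69 69]
top 0.132 n4 z [-0.002  0.002  0.006] rgb [101  89  74]
top 0.135 n4 z [-0.001  0.003  0.008] rg
[... 623 characters left out ...]
 z [0.005 0.023 0.03 ] rgb [110 105  89]
scene 0.111 n14 z [0.005 0.023 0.027] rgb [76 74 68]
scene 0.114 n17 z [0.005 0.024 0.027] rgb [82 82 78]
scene 0.117 n14 z [0.006 0.025 0.027] rgb [89 85 79]
scene 0.120 n11 z [0.005 0.006 0.027] rgb [120 100  87]
scene 0.123 n10 z [0.005 0.006 0.008] rgb [136 113  85]
scene 0.126 n12 z [0.003 0.006 0.035] rgb [118 102  83]
scene 0.129 n54 z [0.002 0.02  0.035] rgb [101  94  77]
scene 0.132 n153 z [0.    0.016 0.033] rgb [62 60 59]
scene 0.135 n24 z [-0.002 -0.     0.002] rgb [100  94  93]
scene 0.138 n28 z [-0.001 -0.     0.001] rgb [100  95  93]
[ 0.08167264 -0.03856819] [0.1077131  0.03986074] [[0.099, -0.036], [0.1037, -0.0115], [0.1071, 0.0373]]
```

```bash
cat > k.py <<'E'
from meas import *
O=np.array([.4665,.2465]);TH=-.026; B=np.array([.4755,-.2425]);TB=.091; MAT=np.array([.5815,-.0015]);TM=-.035
def r2(t): return np.array([[np.cos(t),-np.sin(t)],[np.sin(t),np.cos(t)]])
def rk(x,y): return O+r2(TH)@[x,y]
def bd(x,y): return B+r2(TB)@[x,y]
def down(phi):
    c,s=np.cos(phi),np.sin(phi); return np.array([[-s,c,0],[c,s,0],[0,0,-1.]])
def p3(xy,z): return np.array([xy[0],xy[1],z])
def find_wedge(zb=.004,lo=(.42,-.15),hi=(.75,.12)):
    im,d=camera("top"); X,reg=rackbed("top",im,d,0)
    m=reg(lo,hi,zb+.076,zb+.1); c=X[m]
    hr=rect(c); return np.array(hr[0])/1000,hr[1],hr[2],m.sum()
def st():
    s=sense(); print("t%.1f"%s["time_s"],s["position"].round(4),"gap%.4f"%s["finger_gap"],"F",np.round(s["wrist_force"],1),"q",np.round(s["joint_pos"],2))
E
python3 - <<'E'
from k import *
st()
w=find_wedge();print(w)
for a in(1.274,1.274-np.pi): print([None if q is None else np.round(q,2) for q in (inverse_kinematics([.5373,-.0005,.25],down(a)),inverse_kinematics(p3(rk(.1065,.14),.25),down(a-1.3)))])
movep([.5373,-.0005,.22],down(1.274) if inverse_kinematics([.5373,-.0005,.22],down(1.274)) is not None else down(1.274-np.pi))
st(); im,d=camera("scene"); save("pics/s1.png",im)
E
```

```text
t0.1 [0.2463 0.628  0.2554] gap0.0854 F [-0.1 -0.6 -0.1] q [-1.23  0.47 -0.05  1.53  0.02  1.14 -0.08]
(array([0.63646552, 0.04790511]), (251.44451904296875, 31.077789306640625), 26.307292938232422, np.int64(75))
[array([-0.42,  0.26,  0.42,  1.89, -0.12,  1.02,  1.32]), array([-0.85,  0.51,  0.3 ,  1.51, -0.16,  1.15, -0.55])]
[array([-0.73,  0.31,  0.82,  1.9 , -0.26,  1.04, -1.67]), array([-0.42,  0.53, -0.34,  1.48,  0.18,  1.17,  2.32])]
t2.6 [0.5375 0.0007 0.22  ] gap0.0855 F [ 0.6 -0.7 -0.9] q [-0.4   0.29  0.39  1.92 -0.14  0.96  1.33]
```

View pics/s1.png

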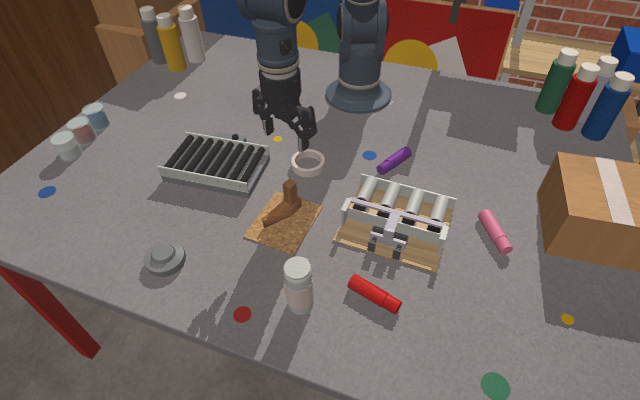

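```bash
python3 - <<'E'
from meas import *
n="scene"
z=np.load("scene0.npz")
im2,d2=camera(n)
for im,d in((z["im"],z["d"]),(im2,d2)):
    X,reg=rackbed(n,im,d,0);S=cv2.cvtColor(im,cv2.COLOR_RGB2HSV)[...,1]
    m=reg((.45,-.1),(.7,.08),.084,.1);p=X[m];print(m.sum(),[np.round(q,1) for q in rect(p)])
    m=reg((.45,-.1),(.7,.08),.02,.04)&(S>60);print(m.sum(),[np.round(q,1) for q in rect(X[m])])
E
```

```text
88 [array([540.1,   1.2]), array([24.4, 25.3]), np.float64(74.3)]
375 [array([569.9,  -8.8]), array([ 31.1, 106.5]), np.float64(71.1)]
89 [array([539.8,   1.2]), array([24.4, 25. ]), np.float64(75.5)]
377 [array([570. , -10.3]), array([ 30.8, 107. ]), np.float64(65.4)]
```

```bash
python3 - <<'E'
from k import *
a=1.285
move_l([.5382,0,.22],down(a))
move_l([.5382,0,.080],feed=.12); st()
command_gripper(.0,60); st()
move_l([.5382,0,.19],feed=.12); st()
p=p3(rk(.1065,.150),.19); movep(p,down(TH)); st()
move_l(p3(p,.105),feed=.12); st()
for n in("top","scene"):
    im,d=camera(n); np.savez(n+"1.npz",im=im,d=d)
    X,reg=rackbed(n,im,d,0);S=cv2.cvtColor(im,cv2.COLOR_RGB2HSV)[...,1]
    c=proj(n,[*rk(.1,.08),.03])[0].astype(int); r=50
    o=cv2.resize(im[c[1]-r:c[1]+r,c[0]-r:c[0]+r],(400,400),interpolation=cv2.INTER_CUBIC)
    globals()[n]=o
save("pics/pre.png",np.hstack([top,scene]))
E
```

```text
t4.3 [ 0.5388 -0.      0.0807] gap0.0851 F [ 0.1 -0.1 -0.2] q [-0.33  0.49  0.32  2.03 -0.25  0.66  1.44]
t4.9 [ 5.384e-01 -1.000e-04  8.030e-02] gap0.0232 F [-0.2 -0.4  3.2] q [-0.33  0.49  0.32  2.03 -0.25  0.66  1.44]
t5.9 [5.375e-01 1.000e-04 1.892e-01] gap0.0236 F [-0.4 -0.3 -1.6] q [-0.39  0.33  0.39  1.95 -0.16  0.89  1.36]
t7.5 [0.5775 0.392  0.1898] gap0.0230 F [-0.6 -0.4 -1.4] q [-1.02  0.61  0.56  1.57 -0.35  1.07 -0.4 ]
t8.3 [0.5776 0.3938 0.1058] gap0.0234 F [-0.2 -1.6 -1.2] q [-0.99  0.7   0.51  1.63 -0.41  0.92 -0.36]
```

View pics/pre.png

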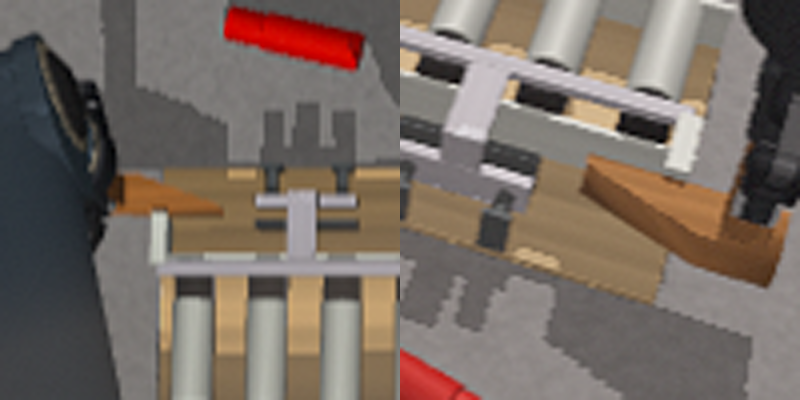

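The wedge is held with its tip towards the latch, at top-crop (222,212). The gap lies between the plate (y≈200) and the fence (y≈225). Now I'll measure the flat side in the rack frame.

```bash
python3 - <<'E'
from k import *
for n in("top","scene"):
    z=np.load(n+"1.npz");im,d=z["im"],z["d"];X=cloud(n,d);S=cv2.cvtColor(im,cv2.COLOR_RGB2HSV)[...,1]
    L=(X[...,:2]-O)@r2(TH);Z=X[...,2]
    m=(Z>.05)&(Z<.064)&(S>90)&(L[...,1]>.05)&(L[...,1]<.2)&(L[...,0]>.06)&(L[...,0]<.16);p=L[m]
    print(n,m.sum(),Z[m].max(),rect(p)); 
    for y in np.arange(.06,.15,.01):
        q=p[abs(p[:,1]-y)<.005]
        if len(q): print("%.3f"%y,np.percentile(q[:,0],[3,97]).round(4))
    for t,zz in(("fence",(.028,.04)),):
        for nm,g in(("fence",(.075,.093)),("plate",(.095,.112))):
            m=(Z>.03)&(Z<.038)&(abs(L[...,1])<.038)&(abs(L[...,1])>.014)&(L[...,0]>g[0])&(L[...,0]<g[1]);print(nm,m.sum(),np.percentile(L[m][:,0],[3,50,97]).round(4))
E
```

```text
top 144 0.06378774893446804 ((102.84989929199219, 103.69021606445312), (79.51854705810547, 28.82990837097168), 86.8604736328125)
0.060 [0.0895 0.0923]
0.070 [0.0898 0.0962]
0.080 [0.0903 0.1012]
0.090 [0.09   0.1041]
0.100 [0.0914 0.1086]
0.110 [0.0932 0.1116]
0.120 [0.0901 0.1149]
0.130 [0.0904 0.1184]
0.140 [0.0906 0.1173]
fence 26 [0.082  0.0834 0.0865]
plate 25 [0.0984 0.1026 0.1116]
scene 448 0.06397849999704353 ((109.04212188720703, 117.92481994628906), (103.40890502929688, 33.009925842285156), 89.13709259033203)
0.070 [0.0931 0.0995]
0.080 [0.0941 0.1063]
0.090 [0.093  0.1098]
0.100 [0.0946 0.1135]
0.110 [0.0938 0.1164]
0.120 [0.095  0.1207]
0.130 [0.0943 0.1242]
0.140 [0.0945 0.1236]
fence 68 [0.0823 0.0874 0.0899]
plate 84 [0.0992 0.1052 0.1092]
```

```bash
python3 - <<'E'
from k import *
x=.106
move_l(p3(rk(x,.150),.0838),feed=.06); sleep(.3); st()
print(move_l(p3(rk(x,.105),.0838),feed=.04,until_force=8)); st()
E
```

```text
t9.2 [0.5764 0.3937 0.0839] gap0.0235 F [-0.  -0.2 -1.5] q [-0.99  0.72  0.5   1.64 -0.42  0.89 -0.35]
False
t10.5 [0.574  0.3504 0.0836] gap0.0233 F [-2.2  3.7 -1.1] q [-0.95  0.69  0.5   1.71 -0.42  0.86 -0.29]
```

```bash
python3 - <<'E'
from k import *
print(move_l(p3(rk(.106,.034),.0838),feed=.04,until_force=30)); sleep(.3); st()
im,d=camera("top"); np.savez("top2.npz",im=im,d=d)
i2,_=camera("scene")
o=[]
for n,i in(("top",im),("scene",i2)):
    c=proj(n,[*rk(.1,.02),.03])[0].astype(int); o.append(cv2.resize(i[c[1]-50:c[1]+50,c[0]-50:c[0]+50],(400,400),interpolation=cv2.INTER_CUBIC))
save("pics/in.png",np.hstack(o))
E
```

```text
False
t12.8 [0.5715 0.2787 0.0833] gap0.0232 F [-4.4  3.  -0.4] q [-0.87  0.64  0.5   1.8  -0.41  0.81 -0.19]
```

View pics/in.png

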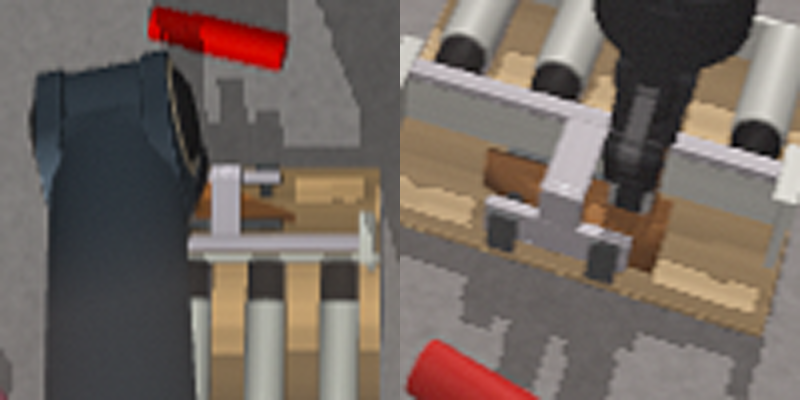

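The wedge is between fence and plate and the keeper is open. Seat it on the deck, release and retreat.

```bash
python3 - <<'E'
from k import *
p=sense()["position"]
print(move_l([p[0],p[1],.0805],feed=.02,until_force=5)); st()
command_gripper(.040); st()
p=sense()["position"]
move_l([p[0],p[1],.22],feed=.12); st()
movep(p3(rk(0,.087),.25),down(TH+np.pi/2)) if inverse_kinematics(p3(rk(0,.087),.25),down(TH+np.pi/2)) is not None else print("x"); st()
for n in("top","scene"):
    im,d=camera(n);np.savez(n+"3.npz",im=im,d=d);X=cloud(n,d)
    L=(X[...,:2]-O)@r2(TH);Z=X[...,2]
    m=(Z>.084)&(Z<.1)&(abs(L[...,1])<.09)&(L[...,0]>.07)&(L[...,0]<.14)&(im[...,0]>im[...,2]*1.25)
    print(n,m.sum(),rect(L[m]) if m.sum()>9 else 0)
    m=(Z>.054)&(Z<.066)&(abs(L[...,1])<.1)&(abs(L[...,1])>.012)&(L[...,0]>.03)&(L[...,0]<.09)&(im.min(-1)>110);print(np.percentile(L[m][:,0],[3,50,97]))
i2=im
c=proj(n,[*rk(.05,.0),.03])[0].astype(int); save("pics/rel.png",cv2.resize(i2[c[1]-70:c[1]+70,c[0]-90:c[0]+90],(720,560),interpolation=cv2.INTER_CUBIC))
E
```

```text
True
t13.1 [0.5712 0.2787 0.0824] gap0.0232 F [-1.5 -0.4  4.3] q [-0.87  0.64  0.5   1.8  -0.41  0.81 -0.19]
t13.4 [0.5695 0.2795 0.0809] gap0.0398 F [-0.9 -0.2  0.3] q [-0.87  0.64  0.5   1.8  -0.41  0.81 -0.19]
t14.7 [0.569  0.2793 0.219 ] gap0.0399 F [-0.1  0.4 -0.7] q [-0.94  0.48  0.58  1.7  -0.3   1.06 -0.28]
t15.8 [0.4691 0.333  0.2496] gap0.0397 F [ 0.4  0.1 -0.9] q [-0.87  0.31  0.23  1.8  -0.08  1.04  0.93]
top 63 ((101.13776397705078, 34.050621032714844), (21.88608169555664, 24.388916015625), 89.44147491455078)
[0.06076205 0.0658761  0.07087156]
scene 121 ((104.91893005371094, 35.662933349609375), (25.80409049987793, 23.55640983581543), 1.0916328430175781)
[0.06148125 0.06780516 0.07427976]
```

View pics/rel.png

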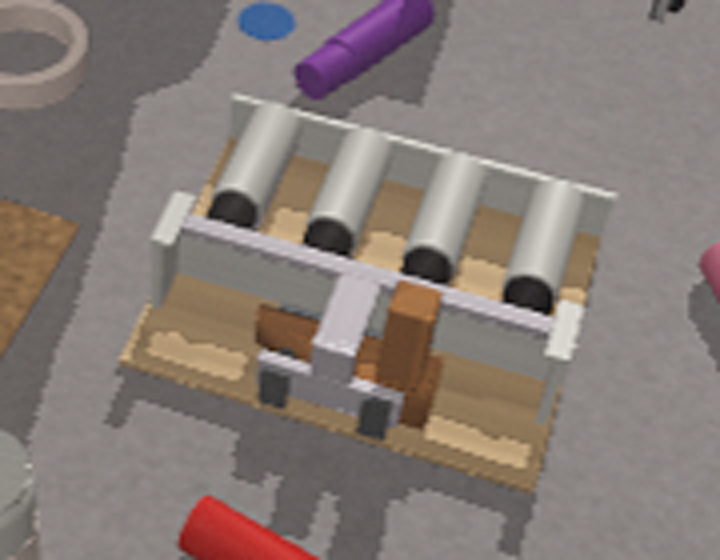

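The keeper bar has moved about 20 mm clear of the caps, and the wedge stands released in the latch with its handle at crop (410,330). Next is the first bottle.

```bash
cat >> k.py <<'E'
H=np.pi/2
def carry(sy,gy):
    command_gripper(.044)
    a=p3(rk(0,sy),.20); movep(a,down(TH+H))
    move_l(p3(a,.075),feed=.15); sleep(.2); print("pick", move_l(p3(a,.049),feed=.05,until_force=12)); st()
    command_gripper(.0,35); st()
    move_l(p3(a,.20),feed=.12)
    g=sense()["finger_gap"]; print("gap",g)
    assert .028<g<.036
    b=p3(bd(0,gy),.20); movep(b,down(TB+H)); sleep(.2)
    move_l(p3(b,.095),feed=.12); sleep(.3); st()
    print("place",move_l(p3(b,.0755),feed=.02,until_force=4)); st()
    for o in(.0335,.035,.037,.040,.044): command_gripper(o); 
    sleep(.2); st()
    move_l(p3(b,.20),feed=.1)
def seebed(gys):
    for n in("top","scene"):
        im,d=camera(n);X=cloud(n,d);L=(X[...,:2]-B)@r2(TB);Z=X[...,2]
        for gy in gys:
            m=(abs(L[...,1]-gy)<.025)&(abs(L[...,0])<.065)&(Z>.066)&(Z<.085)
            if m.sum()>9: print(n,gy,m.sum(),[np.round(q,1) for q in rect(L[m])],"ztop",np.percentile(Z[m],90).round(4))
    return im
E
python3 - <<'E'
from k import *
carry(.087,.09); movep(p3(rk(0,.029),.2),down(TH+H)); im=seebed([.09])
save("pics/b1.png",cv2.resize(im[110:250,130:330],(800,560)))
E
```

```text
pick False
t18.3 [0.4688 0.3334 0.0488] gap0.0440 F [-0.5  0.7  0.2] q [-0.82  0.57  0.17  1.95 -0.16  0.64  0.99]
t18.5 [0.469  0.3339 0.0494] gap0.0307 F [-0.2  1.   0.7] q [-0.82  0.57  0.17  1.95 -0.16  0.63  0.99]
gap 0.03038174267263048
t23.2 [ 0.4676 -0.1529  0.0954] gap0.0309 F [-0.6  0.8 -2. ] q [-0.15  0.42  0.48  2.13 -0.31  0.65  2.2 ]
place True
t24.1 [ 0.4672 -0.1536  0.0764] gap0.0306 F [ 0.8 -1.9  1.1] q [-0.13  0.45  0.46  2.14 -0.34  0.61  2.23]
t25.4 [ 0.4664 -0.1528  0.076 ] gap0.0440 F [-0.1  0.2  0.1] q [-0.13  0.45  0.46  2.14 -0.34  0.62  2.23]
top 0.09 292 [array([-1.2, 87.6]), array([ 30.3, 105.6]), np.float64(89.0)] ztop 0.0772
scene 0.09 328 [array([ 1.1, 91.9]), array([ 28.6, 114.1]), np.float64(88.3)] ztop 0.0752
```

View pics/b1.png

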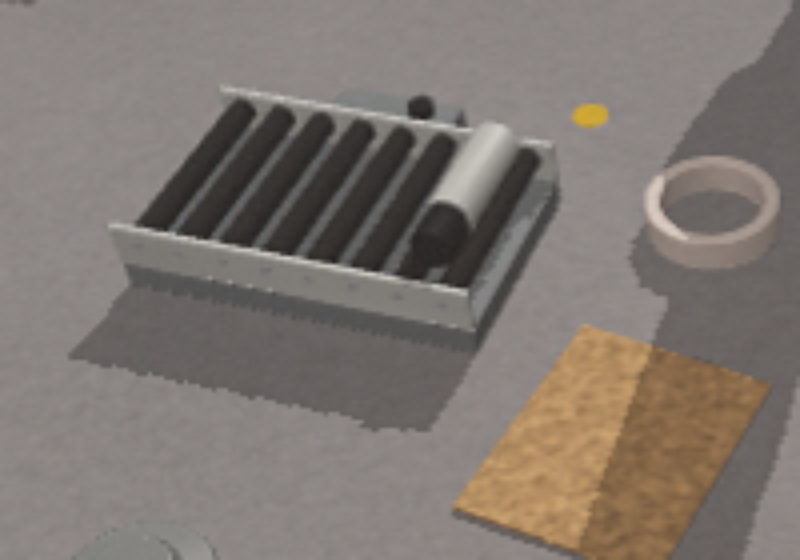

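The first bottle lies level in the +90 mm groove at crop (465,190). Now the other three.

```bash
python3 - <<'E'
from k import *
for s,g in((.029,.03),(-.029,-.03),(-.087,-.09)): carry(s,g)
movep([.50,.03,.3],down(H)); im=seebed([.09,.03,-.03,-.09]); st()
save("pics/b4.png",cv2.resize(im[110:280,130:470],(800,400)))
E
```

```text
pick False
t30.8 [0.4673 0.2754 0.0488] gap0.0438 F [-0.7 -0.3 -0.1] q [-0.84  0.54  0.3   2.03 -0.27  0.6   1.19]
t31.0 [0.4675 0.2759 0.0494] gap0.0306 F [0.3 0.9 1.3] q [-0.84  0.54  0.3   2.03 -0.27  0.6   1.19]
gap 0.030620360467379322
t35.7 [ 0.473  -0.2126  0.0954] gap0.0309 F [ 0.   0.2 -0.9] q [-0.17  0.5   0.67  2.08 -0.47  0.71  2.46]
place True
t36.6 [ 0.4727 -0.2135  0.0763] gap0.0306 F [ 1.5 -1.7  1.3] q [-0.15  0.53  0.64  2.09 -0.5   0.68  2.48]
t37.9 [ 0.472  -0.2126  0.0759] gap0.0442 F [-0.9  0.5 -0.3] q [-0.15  0.53  0.64  2.09 -0.5   0.68  2.48]
pick False
t42.9 [0.4658 0.2173 0.0488] gap0.0441 F [ 0.   0.3 -0.2] q [-0.95  0.56  0.57  2.11 -0.52  0.61  1.52]
t43.2 [0.4661 0.2179 0.0494] gap0.0310 F [0.3 0.8 1.8] q [-0.95  0.56  0.57  2.11 -0.52  0.61  1.52]
gap 0.030830953686316297
t47.9 [ 0.4785 -0.2724  0.0954] gap0.0306 F [ 0.4  0.4 -1.2] q [-0.03  0.53  0.62  2.   -0.45  0.74  2.53]
place True
t48.8 [ 0.4782 -0.2735  0.0761] gap0.0307 F [-0.1  0.8  2.3] q [-0.01  0.56  0.6   2.01 -0.47  0.71  2.55]
t50.1 [ 0.4775 -0.2729  0.0755] gap0.0441 F [ 0.8 -0.4 -0.1] 
[... 742 characters left out ...]
rray([107. ,  29.6]), np.float64(0.1)] ztop 0.0769
top -0.03 277 [array([ -1.9, -31.9]), array([ 29.5, 106.6]), np.float64(89.1)] ztop 0.0776
top -0.09 295 [array([ -2.2, -89.6]), array([ 31.1, 107.3]), np.float64(88.9)] ztop 0.0772
scene 0.09 339 [array([ 0.2, 92.1]), array([112.9,  29.1]), np.float64(0.5)] ztop 0.0752
scene 0.03 320 [array([ 0.7, 31. ]), array([110.7,  28.4]), np.float64(0.5)] ztop 0.0755
scene -0.03 316 [array([ -0.3, -28.8]), array([ 29.2, 114.3]), np.float64(89.6)] ztop 0.0756
scene -0.09 304 [array([ -2. , -89.5]), array([ 29.7, 113.2]), np.float64(89.9)] ztop 0.0755
t65.2 [0.5001 0.0286 0.2997] gap0.0440 F [ 0.1  0.7 -0.6] q [-0.62  0.15  0.54  1.91 -0.08  1.11  1.52]
```

View pics/b4.png

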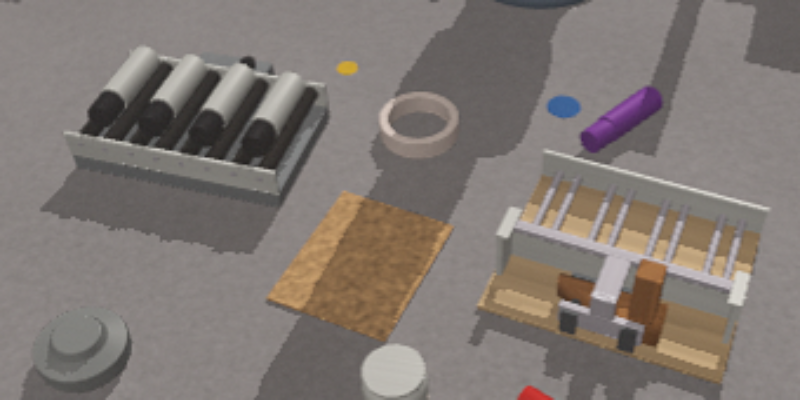

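All four bottles lie level in their grooves and the wedge is still in the latch. Now I'll retrieve it.

```bash
python3 - <<'E'
from k import *
def seew():
    c=[]
    for n in("top","scene"):
        im,d=camera(n);X=cloud(n,d);L=(X[...,:2]-O)@r2(TH);Z=X[...,2]
        m=(Z>.084)&(Z<.1)&(abs(L[...,1])<.09)&(L[...,0]>.07)&(L[...,0]<.14)&(im[...,0]>im[...,2]*1.25)
        r=rect(L[m]);print(n,r);c.append(r[0])
    return np.mean(c,0)/1000
w=seew(); p=p3(rk(*w),.2); print(w,p)
movep(p,down(TH)); sleep(.2); move_l(p3(p,.1),feed=.12); print(move_l(p3(p,.0815),feed=.04,until_force=8)); st()
command_gripper(0,60); sleep(.2); st()
p=sense()["position"]; 
y=r2(TH)@[0,1]
print(move_l([p[0]+y[0]*.115+.001,p[1]+y[1]*.115,p[2]+.0012],feed=.05,until_force=30)); st()
p=sense()["position"];move_l([p[0],p[1],.2],feed=.12); st()
E
```

```text
top ((102.33102416992188, 33.24776077270508), (24.178081512451172, 22.105266571044922), 89.78376770019531)
scene ((105.07731628417969, 35.53858947753906), (23.70303726196289, 23.87445831298828), 0.6245286464691162)
[0.10370417 0.03439318] [0.57106324 0.27818555 0.2       ]
False
t68.7 [0.5711 0.2781 0.0813] gap0.0438 F [-0.5 -0.4 -0.1] q [-0.91  0.65  0.56  1.8  -0.46  0.81 -0.15]
t69.2 [0.571  0.2782 0.0818] gap0.0236 F [-1.9 -0.3  3.2] q [-0.91  0.65  0.56  1.8  -0.46  0.82 -0.15]
True
t70.3 [0.5727 0.3097 0.0826] gap0.0235 F [-1.3 -2.   6.6] q [-0.95  0.68  0.57  1.75 -0.45  0.85 -0.22]
t71.4 [0.5722 0.3099 0.1995] gap0.0223 F [-0.4  0.6 -1.1] q [-1.01  0.55  0.64  1.67 -0.35  1.06 -0.29]
```

```bash
python3 - <<'E'
from k import *
a,_=camera("top");b,_=camera("scene")
st();save("pics/w1.png",np.hstack([cv2.resize(a[140:260,190:310],(400,400)),cv2.resize(b[110:270,300:460],(400,400))]))
E
```

```text
t71.5 [0.5722 0.3097 0.1993] gap0.0223 F [-0.3 -0.  -1.5] q [-1.01  0.55  0.64  1.67 -0.35  1.06 -0.29]
```

View pics/w1.png

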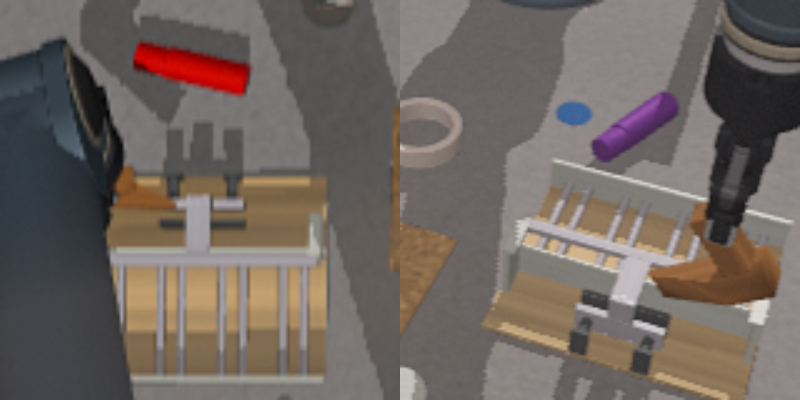

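The keeper sprang shut and the wedge is still in the gripper, but pitched in the pads: the body leans around scene crop (715,270). Next, measure the tilt.

```bash
python3 - <<'E'
from k import *
T=sense()["position"]
for n in("scene","top"):
    im,d=camera(n);X=cloud(n,d);Q=(X[...,:2]-T[:2])@r2(TH);Z=X[...,2]-T[2]
    m=(im[...,0]>im[...,2]*1.35)&(abs(Q[...,0])<.04)&(Q[...,1]>-.12)&(Q[...,1]<.06)&(Z>-.12)&(Z<.03)&(d>0)
    q=np.c_[Q[m],Z[m]]*1000
    print(n,len(q))
    for y in range(-110,50,8):
        s=q[abs(q[:,1]-y)<4]
        if len(s)>3: print(y,len(s),"z",np.percentile(s[:,2],[3,97]).round(1),"x",np.percentile(s[:,0],[3,97]).round(1))
E
```

```text
scene 1005
-46 13 z [-110.  -102.4] x [-11.8  -5.6]
-38 32 z [-119.   -96.7] x [-13.3  -2. ]
-30 41 z [-118.2  -91.5] x [-11.7   1.5]
-22 84 z [-117.8  -14. ] x [-11.3  12.4]
-14 109 z [-113.4  -11. ] x [-10.9  13. ]
-6 85 z [-106.8  -32. ] x [-11.3  13.6]
2 98 z [-100.3  -34.2] x [-1.9 16. ]
10 113 z [-93.6 -27.9] x [-0.8 17.6]
18 124 z [-88.  -32.8] x [-6.6 17.6]
26 102 z [-83.6 -43. ] x [-8.7 18.2]
34 99 z [-77.7 -45.3] x [-12.   17.5]
42 74 z [-72.6 -50. ] x [-12.7  18.3]
top 135
-46 8 z [-109.7  -99. ] x [-13.4  -7.6]
-38 14 z [-111.8  -89.2] x [-14.4  -3.5]
-30 19 z [-115.   -87.9] x [-14.8   0.1]
-22 40 z [-93.1  -8.8] x [-14.3   9.2]
-14 38 z [-91.9  21.2] x [-34.2   7.1]
-6 13 z [-89.9  -8.3] x [-22.   -6.2]
```

The wedge is pitched about 35° tip-down about the gripping axis. I'll tilt the tool to level it above the mat and re-measure.

```bash
cat >> k.py <<'E'
from scipy.spatial.transform import Rotation as RR
def att(phi,deg): return RR.from_rotvec(np.deg2rad(deg)*np.array([np.cos(phi),np.sin(phi),0])).as_matrix()@down(phi)
def tilt(phi):
    T=sense()["position"]; P=[]
    for n in("scene","top"):
        im,d=camera(n);X=cloud(n,d);Q=(X[...,:2]-T[:2])@r2(phi);Z=X[...,2]-T[2]
        m=(im[...,0]>im[...,2]*1.35)&(abs(Q[...,0])<.045)&(Q[...,1]>-.13)&(Q[...,1]<.08)&(Z>-.14)&(Z<.05)&(d>0)&(X[...,2]>.02)
        q=np.c_[Q[m],Z[m]]*1000; print(n,len(q))
        for y in range(-120,70,8):
            s=q[abs(q[:,1]-y)<4]
            if len(s)>3: print(y,len(s),"z",np.percentile(s[:,2],[3,97]).round(1),"x",np.percentile(s[:,0],[3,97]).round(1))
        c=proj(n,T-[0,0,.06])[0].astype(int); P.append(cv2.resize(im[max(c[1]-50,0):,max(c[0]-50,0):][:100,:100],(400,400),interpolation=cv2.INTER_CUBIC))
    return np.hstack(P)
E
python3 - <<'E'
from k import *
for f in(1.285,.8,.4,0,1.6):
    q=inverse_kinematics([.56,0,.25],att(f,-35)); print(f,None if q is None else np.round(q,2))
f=1.285
p=sense()["position"]; move_l([p[0],p[1],.26],feed=.12)
movep([.54,0,.26],down(f)); movep([.54,0,.25],att(f,-35)); sleep(.2); st()
save("pics/tilt.png",tilt(f))
E
```

```text
1.285 [-0.97  0.11  0.82  2.23  0.57  0.33  0.62]
0.8 [-1.12  0.24  0.92  2.13  0.58  0.6   0.11]
0.4 [-1.1   0.38  0.93  2.    0.41  0.83 -0.09]
0 [-1.02  0.51  0.93  1.86  0.23  1.06 -0.26]
1.6 [-0.8   0.08  0.76  2.24 -0.16  0.23  1.69]
t74.8 [ 5.408e-01 -3.000e-04  2.503e-01] gap0.0222 F [ 0.1  0.6 -1.1] q [-0.63  0.06  0.43  2.25  0.74  0.38  0.45]
scene 1088
-104 17 z [-84.6 -61.3] x [-10.6  -4.5]
-96 50 z [-88.  -60.5] x [-10.8  -2.1]
-88 55 z [-87.4 -59.6] x [-9.5  1. ]
-80 59 z [-85.3 -60. ] x [-10.9   4.1]
-72 61 z [-86.7 -59. ] x [-9.4  6.3]
-64 61 z [-86.  -58.7] x [-10.1   9.5]
-56 74 z [-84.8 -57.6] x [-11.9  12.6]
-48 69 z [-83.3 -57.7] x [-9.2 14.6]
-40 72 z [-83.5 -57.5] x [-10.9  17.9]
-32 234 z [-78.6  -1.9] x [-8.7 17.6]
-24 147 z [-79.6  -0.4] x [-7.5 18.1]
-16 100 z [-78.6   0.5] x [-8.3 18.3]
-8 64 z [-83.1   0.3] x [-5.6 18.1]
0 25 z [-81.5 -55.4] x [ 8.6 17.5]
top 267
-96 7 z [-65.5 -60.1] x [-12.1  -7. ]
-88 8 z [-68.7 -57.6] x [-12.5  -3. ]
-80 13 z [-66.7 -58.4] x [-12.7  -2. ]
-72 15 z [-64.8 -55.5] x [-13.1   1.6]
-64 18 z [-64.2 -55.2] x [-13.4   3.8]
-56 21 z [-66.2 -54.1] x [-12.7   6.4]
-48 25 z [-64.4 -52.5] x [-12.9   9.5]
-40 17 z [-64.2 -54.7] x [-13.7  11.3]
-32 10 z [-63.5  -0.9] x [-13.4  14.1]
-24 24 z [-5.4  2.9] x [-11.7  10.6]
-16 27 z [-11.1   3.1] x [-19.9   9.1]
-8 46 z [-52.8   4.8] x [-19.5  10.1]
0 28 z [-61.7  20.7] x [-24.6  11.5]
8 7 z [-64.5  37.8] x [-41.1   8.7]
```

View pics/tilt.png

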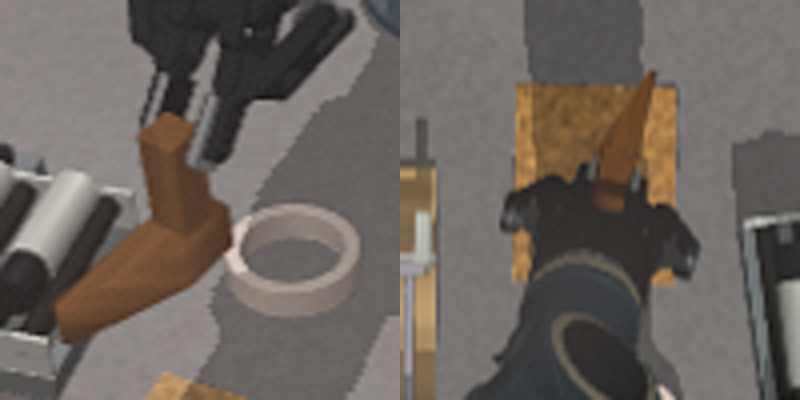

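The wedge is almost level in the tilted grip, with about 3° left and the handle about 22 mm towards the tip from the TCP. Correct the tilt and place it on the mat.

```bash
python3 - <<'E'
from k import *
h=np.array([.553,0.0])
for f in(1.285,1.0,.7):
    t=h-.022*np.array([np.sin(f),-np.cos(f)])
    q=[inverse_kinematics(p3(t,z),att(f,-38)) for z in(.2,.086)]; print(f,[None if a is None else np.round(a,2) for a in q])
    if all(a is not None and a[5]>.26 for a in q): break
A=att(f,-38)
movep(p3(t,.2),A); move_l(p3(t,.11),feed=.1); sleep(.3); st()
print(move_l(p3(t,.084),feed=.02,until_force=4)); st()
E
```

```text
1.285 [array([-0.73,  0.14,  0.52,  2.35,  1.27,  0.26, -0.14]), array([ 0.41,  0.53, -0.8 ,  2.38,  1.95,  0.72, -0.74])]
1.0 [array([-0.77,  0.19,  0.45,  2.29,  1.08,  0.49, -0.27]), array([-0.88,  0.51,  0.63,  2.37,  1.83,  0.24, -1.15])]
0.7 [array([-0.8 ,  0.27,  0.43,  2.18,  0.88,  0.69, -0.38]), array([-0.8 ,  0.52,  0.47,  2.25,  1.12,  0.46, -0.74])]
t77.1 [0.539  0.0169 0.1103] gap0.0225 F [ 0.   0.2 -1.8] q [-0.81  0.46  0.48  2.24  1.04  0.49 -0.64]
True
t78.1 [0.5391 0.0168 0.0883] gap0.0230 F [-0.2  0.7  4.3] q [-0.83  0.52  0.5   2.25  1.09  0.45 -0.72]
```

```bash
python3 - <<'E'
from k import *
for o in(.026,.030,.040): command_gripper(o,20)
sleep(.3); st(); s=sense()
p=s["position"]-.10*np.array(s["tcp_rot"])[:,2]
move_l(p,feed=.08); movep([.46,.15,.3],down(0)); st()
for n in("top","scene"):
    im,d=camera(n); X,reg=rackbed(n,im,d,0);S=cv2.cvtColor(im,cv2.COLOR_RGB2HSV)[...,1]
    m=reg((.48,-.1),(.7,.09),.084,.1);print(n,m.sum(),rect(X[m]),X[m][:,2].mean())
    m=reg((.48,-.1),(.7,.09),.022,.042)&(S>60);print(rect(X[m]),np.median(X[m][:,2]))
    L=(X[...,:2]-O)@r2(TH);Z=X[...,2]
    m=(Z>.054)&(Z<.066)&(abs(L[...,1])<.1)&(abs(L[...,1])>.012)&(L[...,0]>.03)&(L[...,0]<.09)&(im.min(-1)>110);print("bar",np.percentile(L[m][:,0],[3,50,97]).round(4))
seebed([.09,.03,-.03,-.09])
save("pics/end.png",cv2.resize(im[110:320,130:470],(800,494)))
E
```

```text
t79.1 [0.5383 0.0169 0.0876] gap0.0400 F [-0.4 -0.5  0.2] q [-0.83  0.52  0.5   2.25  1.09  0.45 -0.72]
t81.4 [0.4593 0.1493 0.2987] gap0.0400 F [-0.4 -0.8 -0.9] q [-0.71  0.11  0.34  1.93 -0.04  1.11 -0.36]
top 51 ((550.6309204101562, 2.2207889556884766), (23.47237205505371, 22.191247940063477), 42.69813537597656) 0.08871875613199817
((571.7799072265625, -21.45392608642578), (29.44344711303711, 104.17607879638672), 42.70698928833008) 0.03127224119843841
bar [0.0424 0.0458 0.052 ]
scene 92 ((553.3868408203125, 4.651300430297852), (26.7106876373291, 23.709270477294922), 42.90631866455078) 0.0878103583871483
((574.2627563476562, -19.85244369506836), (32.909645080566406, 105.34970092773438), 40.813350677490234) 0.03082984829917662
bar [0.042  0.0489 0.0551]
top 0.09 300 [array([-1. , 88.3]), array([ 30.4, 106.2]), np.float64(89.7)] ztop 0.0774
top 0.03 299 [array([-1.1, 28.3]), array([ 31.6, 107.2]), np.float64(88.8)] ztop 0.0774
top -0.03 278 [array([ -1.9, -31.7]), array([105.9,  32. ]), np.float64(2.6)] ztop 0.0775
top -0.09 295 [array([ -2.3, -88.6]), array([106.6,  31.2]), np.float64(1.3)] ztop 0.0771
scene 0.09 334 [array([ 0.7, 91.3]), array([112.9,  28.9]), np.float64(0.8)] ztop 0.0752
scene 0.03 316 [array([-0.1, 31.2]), array([ 28.1, 111.9]), np.float64(87.8)] ztop 0.0757
scene -0.03 308 [array([  0.2, -29.6]), array([111. ,  29.6]), np.float64(0.6)] ztop 0.0756
scene -0.09 308 [array([ -1.5, -88.3]), array([112.6,  28. ]), np.float64(0.8)] ztop 0.0753
```

View pics/end.png

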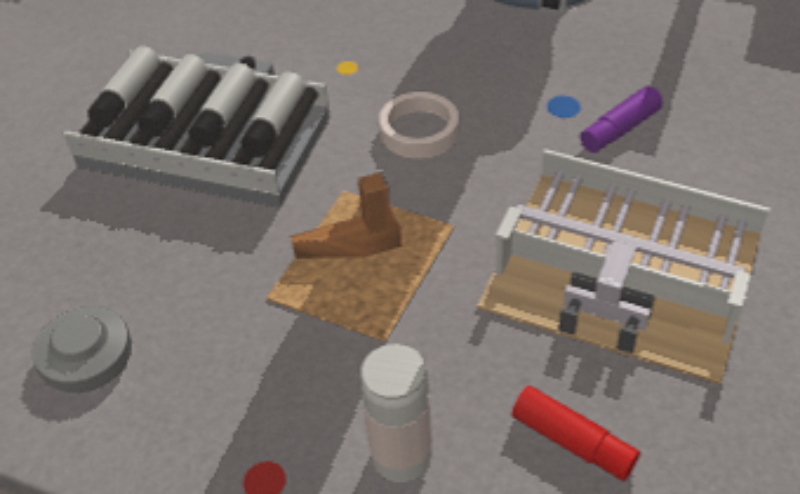

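The wedge stands flat on the mat at crop (375,220), the keeper is shut, and all four bottles lie in their grooves. Handing in.

```bash
python3 -c "
from rig import *
print(finish_job())"
```

```text
the job is handed in; nothing more can be done
None
```

I handed the job in; no verdict was shown. In the last pictures all four bottles lay level in grooves on the roller bed, the keeper was shut, the wedge stood upright on its mat, and the spray can, tape roll and filter looked unmoved.

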